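# Lock the retaining bar over a heat sink in its spring fixture

### The job

Lay the longer of the two steel bars across the fixture's two posts to retain the heat sink: with the far end raised, put one end into the roofed slot, push it gently in against the spring plunger until there is room to lower the other end in front of the nosed post, and let it come back so that it rests flat, down on both posts and fully home under the nose, held there by the spring. Do not force the plunger, leave the heat sink in its cradle, and leave the short bar, the brass weight and the nozzles where they are.

Things in the scene. Friction and masses are not known exactly. Their poses are not given: they have to be found in the camera images.
- long_bar: The longer bar: plain steel flat bar 190 long (own x) x 20 wide (y) x 8 thick (z), both ends alike, about 0.25 kg, loose on the bench. On its middle a black grip block 36 (x) x 18 (y), from the bar's top up to 36 mm above the underside: grasp it across the 18 mm. Origin: centre of the underside.
- short_bar: The same bar but only 150 long: too short for this fixture, not wanted. It lies on the bench too; the two may change places. Origin: centre of the underside.
- fixture: Aluminium base plate 290x80 mm screwed to the bench, with the heat sink's cradle; origin on the bench, z up, own x from heel post to toe post. On it a rigid frame carries both posts; it is clamped anywhere within 8 mm either way along x, and this shift is NOT reported: feel or look for it. x values given here are for no shift. Seats for the bar's underside: 40 mm above the bench, y=0.
- seat (a point): Nominal place of the seated long bar's origin, fixture x=10, y=0, z=40 mm; axes as the fixture's; true place shifted along x with the posts. Seated bar: touches the heel wall, reaches 16 mm into the slot, presses the plunger 4 mm. HEEL POST: wall face x=-85, nose on it overhangs 5 mm, 11 to 19 mm above the seat; cheeks 26 apart, 11 high.
- plunger (a joint): TOE POST: slot open towards the heel post, mouth x=89, 26 wide, 16 high from seat to roof (roof 9 thick). In it a brass spring plunger, value 0 = out (face 12 mm inside the mouth), 0.012 = fully in on a hard stop; 2 N to start, 7 N at the stop, then rigid. Fully in, the bar's other end clears the nose tip by 3 mm; to pass over the nose the bar must be tilted about 8 degrees.
- heat_sink: Black finned heat sink 40x40x14 mm, about 30 g, loose in its cradle with 1.5 mm play; origin at the centre of its underside, 24 mm above the bench.
- brass_weight: Brass block weight with a knob, 34x50x28 mm, bystander right of the fixture.
- nozzle_0: Air nozzle 30x30x48 mm, bystander behind the fixture.
- nozzle_2: Larger air nozzle 36x36x48 mm, bystander behind the fixture.

How it is judged:
On the way:
1. the long bar's end is in the slot and has pushed the plunger well in (value of joint plunger above 0.0075 m and contact force between long_bar and plunger above 0.5 N), for 0.1 s.
At the end, for the whole second after the job is handed in: Long bar at rest, flat (0.025 rad) at seat height (2 mm), within 12 mm of the nominal seat lengthwise, 4.5 mm sideways and 0.05 rad in yaw, pressed by the plunger (over 0.5 N) at 2.2 to 6 mm, so its other end is under the nose; heat sink within 5 mm of its start (x of long_bar in the frame of seat between -0.012 and 0.012 m and y of long_bar in the frame of seat between -0.0045 and 0.0045 m and z of long_bar in the frame of seat between -0.002 and 0.002 m and angle between long_bar's own z axis and vertical below 0.025 rad and angle between the x axis of long_bar and the x axis of fixture, either way round below 0.05 rad and value of joint plunger between 0.0022 and 0.006 m and contact force between long_bar and plunger above 0.5 N and linear speed of long_bar below 0.01 m/s and distance of heat_sink from where it was at the start of the episode below 0.005 m); the robot touches nothing.
It fails at once if the plunger is forced: the bar presses on it with more than 35 N (contact force between long_bar and plunger above 35 N).
It fails at once if the heat sink is shifted more than 8 mm (distance of heat_sink from where it was at the start of the episode above 0.008 m).
It fails at once if the short bar, the brass weight or a nozzle is moved more than 20 mm (distance of any of short_bar, brass_weight, nozzle_0, nozzle_2 from where it was at the start of the episode above 0.02 m).
It also fails if it takes over 43 s, if anything falls off the work surface, if the arm or the gripper's body presses on something with over 40 N, if the wrist force passes 120 N, or if a joint passes its speed limit or range.

### The arm

A 6-joint arm with a two-finger parallel gripper is mounted at the origin on a cart in front of the work surface, level with it; the furniture and walls round the work are solid. World frame = base frame: x ahead of the robot, y to its left, z up, the work surface at z = 0. Lengths are in m, angles in rad, forces in N, time in s.
With the tool pointing down it reaches from about 0.275 to 1 m from the base axis. Payload 8.4 kg.
Tool frame: the origin (TCP) lies between the finger pads; the fingertips stand 14 mm ahead of it and the grasp point (between the pads) lies 5 mm behind it (arm.tcp_to_tips is the distance from the TCP to the fingertips, in m); z points along the fingers, y is the line along which they close (so a half turn about z gives the same grasp; the last joint's range is limited). The gripper opens to 85 mm and grips with 20 to 120 N. Pads are 22 mm wide; open, the fingers measure 114 mm over their backs; the gripper's body (76 mm by 85 mm) begins 54 mm behind the grasp point. The pads swing forward as they close: fully open they stand 13 mm farther back than shut.
Start: joints at [1.109, 0.353, 1.633, -0, 1.155, -0.002], TCP at [0.277, 0.56, 0.245] pointing down, gripper open.
Joint ranges: [-2.63, 2.63], [-0.92, 2.1], [0.06, 2.66], [-1.3, 4.44], [0, 2.69], [-3.02, 3.02]. Speed limits (rad/s): [2.22, 2.22, 2.79, 3.14, 3.14, 3.14].

### API

Orientations are given as a 3x3 rotation matrix whose columns are the frame's x, y, z axes.
In Python, from cell import arm, camrig gives the robot as it stands (arm), with the cameras (camrig).
- The arm moves only by the tool shift_gripper, called after ">>>" as name(argument=value, ...) on one line, values as JSON. Schema: {"type":"object","properties":{"steps":{"type":"object","properties":{"increments":{"type":"array","items":{"type":"array","items":{"type":"number"},"minItems":4,"maxItems":4},"minItems":1,"maxItems":12}},"additionalProperties":false,"required":["increments"]},"finger_gap":{"type":"number"},"grip_n":{"type":"number"},"only":{"type":"string"},"quiet":{"type":"boolean"},"lines":{"type":"string"}},"required":["steps"],"additionalProperties":false}. steps is an object whose key "increments" holds a list of rows, 1 to 12 of them, each of 4 numbers: dx, dy, dz in m, then a turn about the tool's z in rad; each row is the pose to reach, as a shift and turn from the pose commanded when the call began, along the tool's axes at that moment; what a row does not reach only later rows make up. A row lasts 1/12 s, in which the tool goes at most 0.0417 m and 0.125 rad, less where a joint would pass 70% of its speed; a pose out of reach is approached as far as the arm can. finger_gap is the finger opening in m, set as the call begins (left out keeps the last). The fingers move at their own pace and stop on an object; grip_n is the grip in N (left out, the last holds). Time passes only in rows, so rows that do not move let the fingers close. The tool returns the time, the measured TCP pose, the force, the opening and the grip force at its end. only (a regular expression) keeps the lines of the reply that match it, lines (a string "A,B") keeps lines A to B, and quiet returns only ok. Input that does not fit is refused with a message, and nothing moves.
- arm.observe(): the state, without advancing time (a new reading comes with each control period).
- camrig.capture(name): name is "scene" or "side" or "wrist"; returns the picture (420x560x3 uint8, red, green, blue); there is no depth.
- camrig.camera_info(name): a dict with "fx", "fy", "cx", "cy" (pixels), "R" (3x3) and "t" (3): a world point X has camera coordinates R X + t; the wrist camera has in their place "hand_eye" (4x4, takes a point from camera to tool coordinates, whose origin is the TCP and whose axes are the flange's). Camera axes: x right, y down, z forward; pixel columns grow to the right and rows downward; lengths in m; the calibration is good to about 2 mm. The wrist camera is an equidistant fisheye: a pixel r from the principal point sees the ray r / f radians off the axis. A picture is of the moment at which its call begins: read the wrist's pose just before it. camera_info takes no time and is no camera call.
- arm.job_done(): hands the job in; it is judged then, once.
The state is a dict: "time_s": time; "q": joint angles; "qd": joint speeds; "tau": joint torques, N m; "tool_pos": TCP position; "orientation": TCP orientation; "ft_force": force on the tool from outside, world axes, zero at the start; "ft_torque": the same for the moment, N m; "grip_width": finger opening in m; "grip_force": force on a finger pad.
Only numpy, scipy, OpenCV 4.12 (cv2) and the standard library are available. Lean on these libraries where they do the work, as an engineer would, in place of code of your own. Each camera call takes 0.05 s, during which the arm holds its last target. There are 200 camera calls.

## Working session

There is one attempt and no reset: what is moved stays moved. The work goes in short steps, Python scripts to look and compute and a tool call to move; the robot and the scene stay as the last step left them, time stands still between calls to the robot, and variables do not carry over. Pictures are saved under pics/ and viewed, at most 10 in all, crops included, and the job is handed in when it is done.

```bash
ls; mkdir -p pics; python3 - <<'E'
from cell import arm, camrig
import cv2,numpy as np
for n in("scene","side"):
    cv2.imwrite(f"pics/{n}0.png",camrig.capture(n)[:,:,::-1]); print({k:np.round(v,4).tolist() for k,v in camrig.camera_info(n).items()})
s=arm.observe();print(s['time_s'],s['tool_pos'],np.round(s['orientation'],3)); cv2.imwrite("pics/w0.png",camrig.capture("wrist")[:,:,::-1]); print(camrig.camera_info("wrist"))
E
```

```text
cell.py
pics
{'fx': 395.821, 'fy': 395.821, 'cx': 275.8381, 'cy': 201.3225, 'R': [[0.7289, 0.6846, 0.0039], [0.5501, -0.5822, -0.5987], [-0.4076, 0.4385, -0.801]], 't': [-0.3915, -0.3358, 1.1993]}
{'fx': 417.9131, 'fy': 417.9131, 'cx': 282.1064, 'cy': 207.7783, 'R': [[-0.9623, -0.2717, -0.0129], [-0.1911, 0.7092, -0.6786], [0.1936, -0.6506, -0.7344]], 't': [0.5535, 0.2138, 0.8352]}
0.1 [0.27716714 0.55972924 0.24464975] [[-0.896  0.444 -0.001]
 [ 0.444  0.896 -0.001]
 [-0.    -0.001 -1.   ]]
{'fx': 325.19226210127806, 'fy': 325.19226210127806, 'cx': 284.27631447449295, 'cy': 206.0328461166572, 'hand_eye': array([[ 6.67157902e-05, -9.65462169e-01, -2.60543270e-01,
         6.59475547e-02],
       [ 9.99999998e-01,  6.55650342e-05,  1.31081103e-05,
        -1.09300361e-03],
       [ 4.42714377e-06, -2.60543271e-01,  9.65462171e-01,
        -1.28403993e-01],
       [ 0.00000000e+00,  0.00000000e+00,  0.00000000e+00,
         1.00000000e+00]])}
```

View pics/scene0.png

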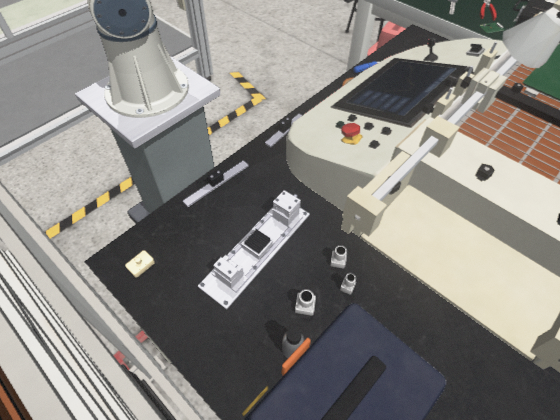

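View pics/side0.png

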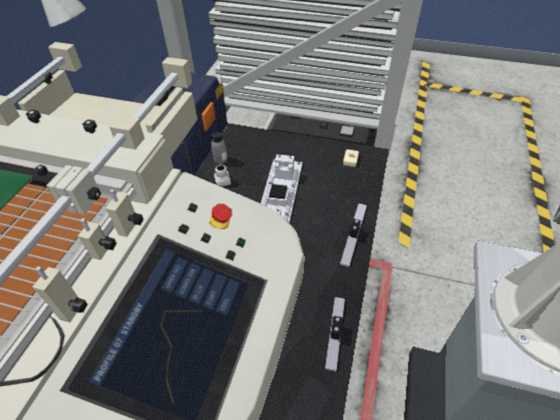

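The scene view shows two bars: one centred near (216,184) and one near (285,130). The fixture runs from about (225,280) to (290,205), with the weight at (140,264) and the nozzles at (306,300), (340,256) and (348,283). In the side view the bars are at (354,235) and (336,333).

```bash
python3 - <<'E'
import cv2
a=cv2.imread("pics/scene0.png"); b=cv2.imread("pics/side0.png")
cv2.imwrite("pics/c1.png",cv2.resize(a[108:208,178:308],None,fx=6,fy=6,interpolation=2))
cv2.imwrite("pics/c2.png",cv2.resize(a[185:310,190:320],None,fx=4.8,fy=4.8,interpolation=2))
E
```

```text
(no output)
```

View pics/c1.png

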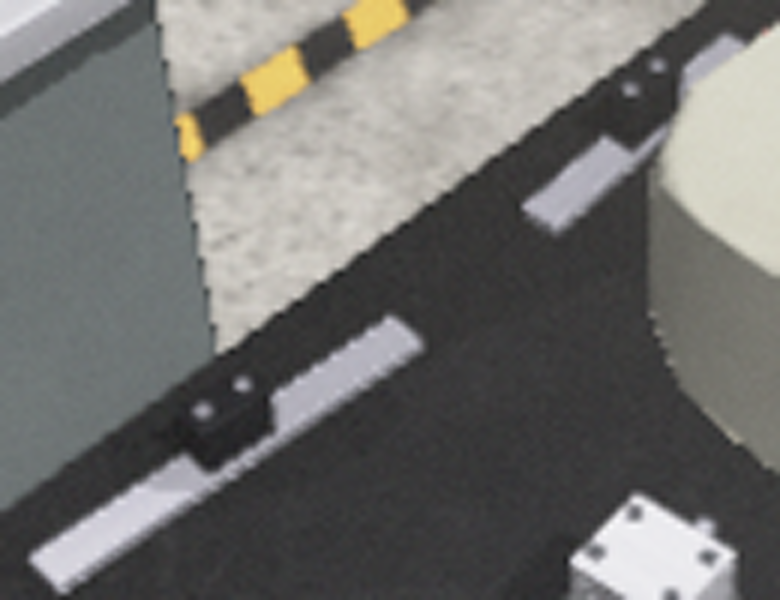

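View pics/c2.png

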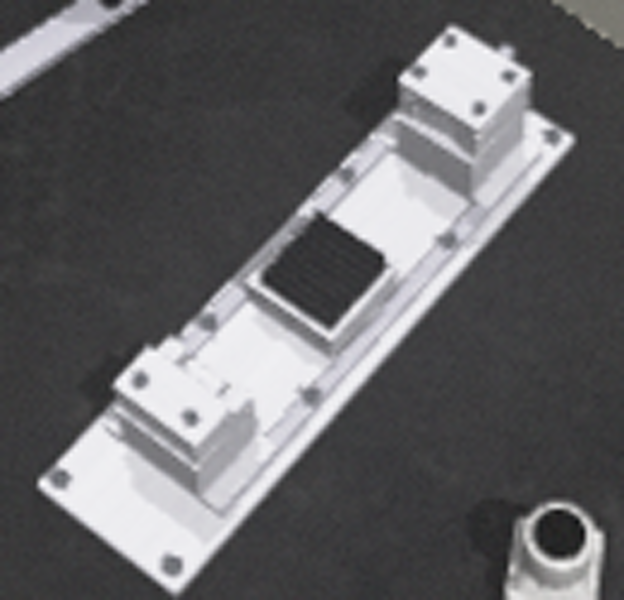

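Crop 1: the near bar's top corners are at crop (30,560), (65,592), (390,318) and (425,345). The other bar is at (522,208), (558,235) with its right end near (730,35), partly hidden. Crop 2: the toe post with its roof is upper right, roof corners (400,80), (452,27), (530,75) and (477,127). The heel post is lower left, and the plate corners are (38,485), (178,595) and (575,140).

```bash
cat > h.py <<'E'
import numpy as np
from cell import arm, camrig
def px(n,u,v,z):
    c=camrig.camera_info(n);R=np.array(c['R']);t=np.array(c['t'])
    d=R.T@np.array([(u-c['cx'])/c['fx'],(v-c['cy'])/c['fy'],1]);o=-R.T@t
    return o+d*(z-o[2])/d[2]
def proj(n,X):
    c=camrig.camera_info(n);p=np.array(c['R'])@X+np.array(c['t'])
    return np.array([c['fx']*p[0]/p[2]+c['cx'],c['fy']*p[1]/p[2]+c['cy']])
E
python3 - <<'E'
from h import *
r=lambda l,s,o,z:[print(p,z,np.round(px("scene",p[0]/s+o[0],p[1]/s+o[1],z),4)[:2]) for p in l]
print("bar1");r([(30,560),(65,592),(390,318),(425,345)],6,(178,108),.008)
print("blk1");r([(203,410),(243,384)],6,(178,108),.036)
print("bar2");r([(522,208),(558,235),(730,35)],6,(178,108),.008)
r([(630,90),(657,65)],6,(178,108),.036)
print("plate");r([(38,485),(178,595),(575,140)],4.8,(190,185),.008)
print("roof");r([(400,80),(452,27),(530,75),(477,127)],4.8,(190,185),.065)
print("sink");r([(262,275),(318,218),(387,265),(330,322)],4.8,(190,185),.038)
print("heel");r([(115,385),(160,345),(245,400),(195,458),(140,380),(190,417)],4.8,(190,185),.059)
for p in[(354,235),(336,333)]: print(p,px("side",*p,.03))
E
```

```text
bar1
(30, 560) 0.008 [ 0.4156 -0.1924]
(65, 592) 0.008 [ 0.4378 -0.1929]
(390, 318) 0.008 [ 0.4257 -0.0047]
(425, 345) 0.008 [ 0.4477 -0.0053]
blk1
(203, 410) 0.036 [ 0.4271 -0.1073]
(243, 384) 0.036 [ 0.4284 -0.0871]
bar2
(522, 208) 0.008 [0.4207 0.0816]
(558, 235) 0.008 [0.4439 0.0805]
(730, 35) 0.008 [0.4121 0.2321]
(630, 90) 0.036 [0.4242 0.1481]
(657, 65) 0.036 [0.4218 0.1687]
plate
(38, 485) 0.008 [ 0.6079 -0.3083]
(178, 595) 0.008 [ 0.6873 -0.3004]
(575, 140) 0.008 [ 0.6584 -0.0141]
roof
(400, 80) 0.065 [ 0.6013 -0.0768]
(452, 27) 0.065 [ 0.5977 -0.0377]
(530, 75) 0.065 [ 0.6426 -0.0338]
(477, 127) 0.065 [ 0.6445 -0.0721]
sink
(262, 275) 0.038 [ 0.6169 -0.1818]
(318, 218) 0.038 [ 0.6139 -0.1438]
(387, 265) 0.038 [ 0.6535 -0.1403]
(330, 322) 0.038 [ 0.6554 -0.178 ]
heel
(115, 385) 0.059 [ 0.6206 -0.2677]
(160, 345) 0.059 [ 0.6203 -0.2425]
(245, 400) 0.059 [ 0.6645 -0.2358]
(195, 458) 0.059 [ 0.6685 -0.2674]
(140, 380) 0.059 [ 0.6264 -0.2591]
(190, 417) 0.059 [ 0.6537 -0.2564]
(354, 235) [ 0.42647037 -0.07136782  0.03      ]
(336, 333) [0.42135531 0.17157795 0.03      ]
```

The near bar, centred at about (0.432, -0.099), is the long one at 188 mm. I'm moving above it with the tool's x along the bar, pointing toward the toe.

>>> shift_gripper(steps={"increments":[[-0.22,-0.348,0,1.16],[-0.22,-0.348,0,1.16],[-0.22,-0.348,0,1.16],[-0.22,-0.348,0,1.16],[-0.22,-0.348,0,1.16],[-0.22,-0.348,0,1.16],[-0.22,-0.348,0,1.16],[-0.22,-0.348,0,1.16],[-0.22,-0.348,0,1.16],[-0.22,-0.348,0,1.16],[-0.22,-0.348,0,1.16]]}, finger_gap=0.06, grip_n=20)

```text
time_s: 1.07
tool_pos: [0.3195, 0.1454, 0.245]
orientation: [[0.056, 0.998, -0.0], [0.998, -0.056, -0.002], [-0.002, -0.0, -1.0]]
ft_force: [1.0, 0.5, 0.4]
grip_width: 0.0599
grip_force: 0.0
```

```bash
python3 -c "
from h import *
s=arm.observe();R=np.array(s['orientation']);print(s['time_s'],s['tool_pos'],R[:,0],s['q']);print(R.T@(np.array([.432,-.099,.12])-s['tool_pos']))"
```

```text
1.0667 [0.31954787 0.14538637 0.24500036] [ 0.05579931  0.99843934 -0.00230636] [ 4.24490820e-01 -9.89815640e-02  2.16314208e+00 -2.15683840e-03
  1.07877594e+00  4.81339821e-01]
[-0.23744192  0.12595279  0.12550897]
```

>>> shift_gripper(steps={"increments":[[-0.237,0.126,0.12,0],[-0.237,0.126,0.12,0],[-0.237,0.126,0.12,0],[-0.237,0.126,0.12,0],[-0.237,0.126,0.12,0],[-0.237,0.126,0.12,0],[-0.237,0.126,0.12,0],[-0.237,0.126,0.12,0],[-0.237,0.126,0.12,0]]})

```text
time_s: 1.82
tool_pos: [0.4343, -0.0937, 0.1241]
orientation: [[0.052, 0.999, -0.002], [0.999, -0.052, 0.0], [0.0, -0.002, -1.0]]
ft_force: [-1.0, 0.5, 0.9]
grip_width: 0.0601
grip_force: 0.0
```

```bash
cat >> h.py <<'E'
import cv2
def wpx(u,v,z,s,c=None):
    c=c or camrig.camera_info("wrist");a=np.array([u-c['cx'],v-c['cy']])/c['fx'];r=np.hypot(*a)
    d=np.array([*(np.sin(r)*a/max(r,1e-9)),np.cos(r)]);H=np.array(c['hand_eye']);R=np.array(s['orientation'])
    o=R@H[:3,3]+s['tool_pos'];d=R@H[:3,:3]@d
    return o+d*(z-o[2])/d[2]
E
python3 -c "
from h import *
import pickle
s=arm.observe();pickle.dump(s,open('w1.pkl','wb'));print(s['time_s'],s['tool_pos'],s['ft_force'])
a=camrig.capture('wrist')[:,:,::-1];cv2.imwrite('pics/w1.png',cv2.resize(a,(784,588)))"
```

```text
1.8167 [ 0.43430733 -0.0936699   0.12405519] [-0.95796111  0.47871916  0.93834507]
```

View pics/w1.png

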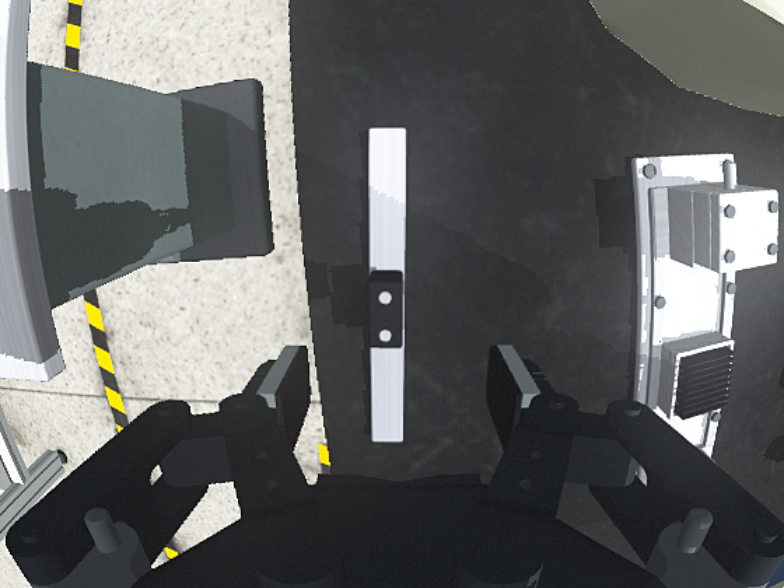

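The wrist view (enlarged 1.4x) shows the bar's corners at (369,128), (406,128), (371,441) and (402,441). The block's screws are at (385,298) and (385,336), and the bar is parallel to the tool's x.

```bash
python3 -c "
from h import *
import pickle
s=pickle.load(open('w1.pkl','rb'));R=np.array(s['orientation'])
f=lambda u,v,z:wpx(u/1.4,v/1.4,z,s)
c=[f(*p,.008) for p in[(369,128),(406,128),(371,441),(402,441)]];print(np.round(c,4))
a=(c[0]+c[1])/2;b=(c[2]+c[3])/2;m=(a+b)/2;d=a-b;print(np.linalg.norm(d),m,d/np.linalg.norm(d))
k=(f(385,298,.037)+f(385,336,.037))/2;print('block',k)
print('tool frame bar mid',R.T@(m-s['tool_pos']),'block',R.T@(k-s['tool_pos']),'dir',R.T@d)
print('plate',[np.round(f(*p,.008),4) for p in[(632,157),(733,153)]])
print('roof',[np.round(f(*p,.065),4) for p in[(719,194),(778,189),(723,272),(780,262)]])
"
```

```text
[[ 0.4227 -0.0062  0.008 ]
 [ 0.4422 -0.0073  0.008 ]
 [ 0.411  -0.1945  0.008 ]
 [ 0.4308 -0.1954  0.008 ]]
0.1886093043629727 [ 0.42666601 -0.10084128  0.008     ] [0.06150143 0.998107   0.        ]
block [ 0.42662698 -0.10145257  0.037     ]
tool frame bar mid [-0.00760304 -0.00700318  0.11606798] block [-0.00820473 -0.00707379  0.08706784] dir [1.88600938e-01 1.77522149e-03 6.64035223e-05]
plate [array([ 0.573 , -0.0229,  0.008 ]), array([ 0.6541, -0.0155,  0.008 ])]
roof [array([ 0.594 , -0.0396,  0.065 ]), array([ 0.6398, -0.0349,  0.065 ]), array([ 0.6007, -0.0793,  0.065 ]), array([ 0.6466, -0.0752,  0.065 ])]
```

>>> shift_gripper(steps={"increments":[[-0.008,-0.007,0.03,0.01],[-0.008,-0.007,0.06,0.01],[-0.008,-0.007,0.085,0.01],[-0.008,-0.007,0.098,0.01],[-0.008,-0.007,0.098,0.01]]}, finger_gap=0.045, grip_n=30)

```text
time_s: 2.28
tool_pos: [0.425, -0.0982, 0.0258]
orientation: [[0.057, 0.998, -0.004], [0.998, -0.057, 0.001], [0.001, -0.004, -1.0]]
ft_force: [-1.2, -1.1, 0.6]
grip_width: 0.0457
grip_force: 0.0
```

>>> shift_gripper(steps={"increments":[[0,0,0,0],[0,0,0,0],[0,0,0,0],[0,0,0,0],[0,0,0,0]]}, finger_gap=0, grip_n=60)

```text
time_s: 2.7
tool_pos: [0.4279, -0.0997, 0.0287]
orientation: [[0.059, 0.998, 0.002], [0.998, -0.059, -0.0], [0.0, 0.002, -1.0]]
ft_force: [0.5, 5.2, 8.3]
grip_width: 0.0168
grip_force: 60.1
```

>>> shift_gripper(steps={"increments":[[0,0,-0.03,0],[0,0,-0.07,0],[0,0,-0.11,0],[0,0,-0.12,0]]})

```text
time_s: 3.03
tool_pos: [0.4296, -0.1005, 0.153]
orientation: [[0.059, 0.998, 0.008], [0.998, -0.059, -0.002], [-0.001, 0.008, -1.0]]
ft_force: [2.6, -0.0, -2.3]
grip_width: 0.0168
grip_force: 59.6
```

Grasp holds and the bar is lifted. Next, over the fixture, aligned with it.

>>> shift_gripper(steps={"increments":[[-0.059,0.208,0.0,-0.158],[-0.059,0.208,0.0,-0.158],[-0.059,0.208,0.01,-0.158],[-0.059,0.208,0.023,-0.158],[-0.059,0.208,0.023,-0.158],[-0.059,0.208,0.023,-0.158],[-0.059,0.208,0.023,-0.158],[-0.059,0.208,0.023,-0.158]]})

```text
time_s: 3.7
tool_pos: [0.6303, -0.1708, 0.1234]
orientation: [[-0.099, 0.995, -0.002], [0.995, 0.099, 0.001], [0.001, -0.002, -1.0]]
ft_force: [-1.9, 1.3, -2.6]
grip_width: 0.0165
grip_force: 59.7
```

```bash
python3 -c "
from h import *
import pickle
s=arm.observe();pickle.dump(s,open('w2.pkl','wb'));print(s['time_s'],s['tool_pos'],s['ft_force'])
a=camrig.capture('wrist')[:,:,::-1];cv2.imwrite('pics/w2.png',cv2.resize(a,(784,588)))
b=camrig.capture('scene')[:,:,::-1];cv2.imwrite('pics/s2.png',cv2.resize(b[140:310,180:330],None,fx=3.5,fy=3.5,interpolation=2))"
```

```text
3.7 [ 0.63026553 -0.17082915  0.12343658] [-1.90264102  1.31197697 -2.55387542]
```

View pics/w2.png

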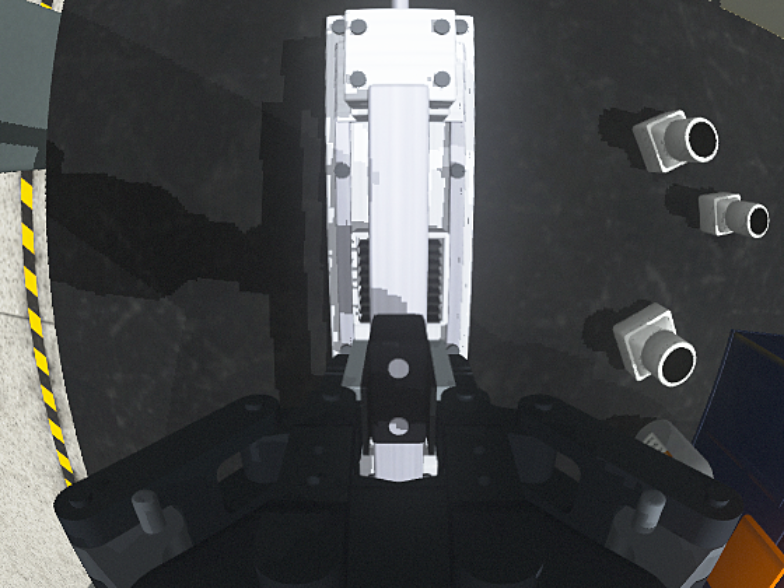

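Held bar: toe end at (371..426, 86). Roof near edge at (344..456, 101), far edge at row 10, screws at (358,79), (441,79), (357,27) and (441,27), plate edges at 326..473. The bar is laterally centred.

```bash
python3 -c "
from h import *
import pickle
s=pickle.load(open('w2.pkl','rb'));R=np.array(s['orientation'])
f=lambda u,v,z:np.round(1000*R.T@(wpx(u/1.4,v/1.4,z,s)-s['tool_pos']),1)[:2]
print('bar',[f(*p,.1027) for p in[(371,86),(426,86),(371,300),(428,300)]])
print('roof',[f(*p,.065) for p in[(344,101),(456,101),(346,10),(455,10),(358,79),(441,79),(357,27),(441,27)]])
print('plate',[f(*p,.008) for p in[(327,16),(473,16)]])
print('sink',[f(*p,.038) for p in[(358,240),(443,240)]])
"
```

```text
bar [array([92.3, -9.5]), array([92.3,  8.3]), array([ 20.6, -10. ]), array([20.6,  9.5])]
roof [array([ 93.2, -22.6]), array([93.2, 22.8]), array([133.3, -22.2]), array([133.4,  22.8]), array([102.4, -16.9]), array([102.4,  16.7]), array([125.3, -17.5]), array([125.3,  16.9])]
plate [array([151.1, -38.9]), array([151.2,  39.7])]
sink [array([ 31.1, -19.8]), array([31.1, 20.7])]
```

View pics/s2.png

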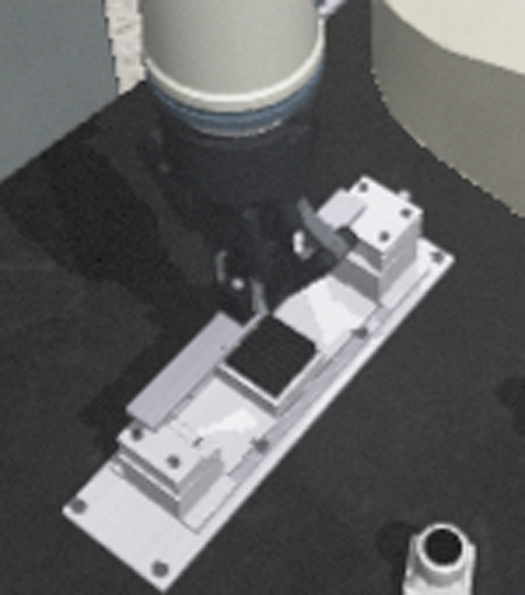

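Mouth is at tool x ≈ 93.2 mm and the bar's toe ≈ 92.3. I'll back off 5 mm, loosen the grip and press the heel end on the nose top, so the bar pivots in the pads with its toe down.

>>> shift_gripper(steps={"increments":[[-0.006,0,0.01,0],[-0.006,0,0.025,0],[-0.006,0,0.034,0],[-0.006,0,0.038,0],[-0.006,0,0.038,0]]}, grip_n=20)

```text
time_s: 4.22
tool_pos: [0.6308, -0.1768, 0.0857]
orientation: [[-0.099, 0.995, -0.002], [0.995, 0.099, 0.0], [0.001, -0.001, -1.0]]
ft_force: [-0.0, 0.2, -0.3]
grip_width: 0.0167
grip_force: 60.2
```

>>> shift_gripper(steps={"increments":[[0,0,0.003,0],[0,0,0.006,0],[0,0,0.009,0],[0,0,0.009,0]]})

```text
time_s: 4.55
tool_pos: [0.6324, -0.1767, 0.0782]
orientation: [[-0.099, 0.995, 0.002], [0.995, 0.099, 0.0], [-0.0, 0.002, -1.0]]
ft_force: [-1.9, 5.0, 6.8]
grip_width: 0.0166
grip_force: 61.8
```

```bash
python3 -c "
from h import *
b=camrig.capture('side')[:,:,::-1];cv2.imwrite('pics/d3.png',cv2.resize(b[130:240,225:325],None,fx=5,fy=5,interpolation=2))"
```

```text
(no output)
```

View pics/d3.png

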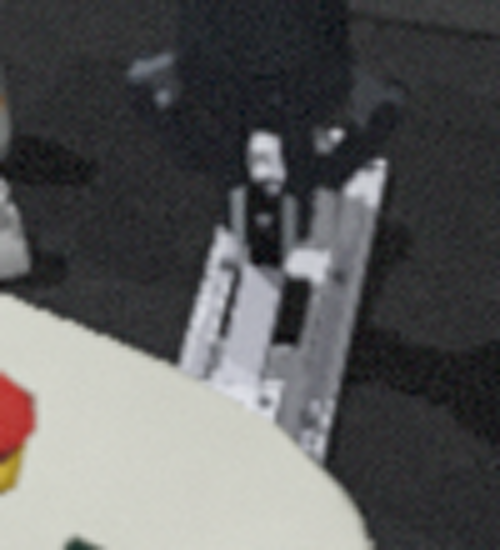

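The side view shows the bar between the pads, with its toe end near (265,390) next to the toe post. The tilt isn't readable there. I'll press a little more, lift, and measure in the wrist camera.

>>> shift_gripper(steps={"increments":[[0,0,0.002,0],[0,0,0.003,0],[0,0,0.003,0]]})

```text
time_s: 4.85
tool_pos: [0.6325, -0.1765, 0.0755]
orientation: [[-0.099, 0.995, 0.002], [0.995, 0.099, 0.0], [0.0, 0.002, -1.0]]
ft_force: [-1.3, 5.5, 6.6]
grip_width: 0.0166
grip_force: 62.2
```

>>> shift_gripper(steps={"increments":[[0,0,-0.02,0],[-0.01,0,-0.04,0],[-0.01,0,-0.045,0],[-0.01,0,-0.045,0],[-0.01,0,-0.045,0]]})

```text
time_s: 5.27
tool_pos: [0.6325, -0.1869, 0.119]
orientation: [[-0.099, 0.995, 0.0], [0.995, 0.099, 0.0], [-0.0, 0.0, -1.0]]
ft_force: [-0.3, 0.9, -2.4]
grip_width: 0.0168
grip_force: 60.8
```

```bash
python3 -c "
from h import *
import pickle
s=arm.observe();pickle.dump(s,open('w4.pkl','wb'));print(s['time_s'],s['tool_pos'],s['ft_force'])
a=camrig.capture('wrist')[:,:,::-1];cv2.imwrite('pics/w4.png',cv2.resize(a,(784,588)))"
```

```text
5.2667 [ 0.63251119 -0.18687848  0.11900869] [-0.26269716  0.91265423 -2.40499392]
```

View pics/w4.png

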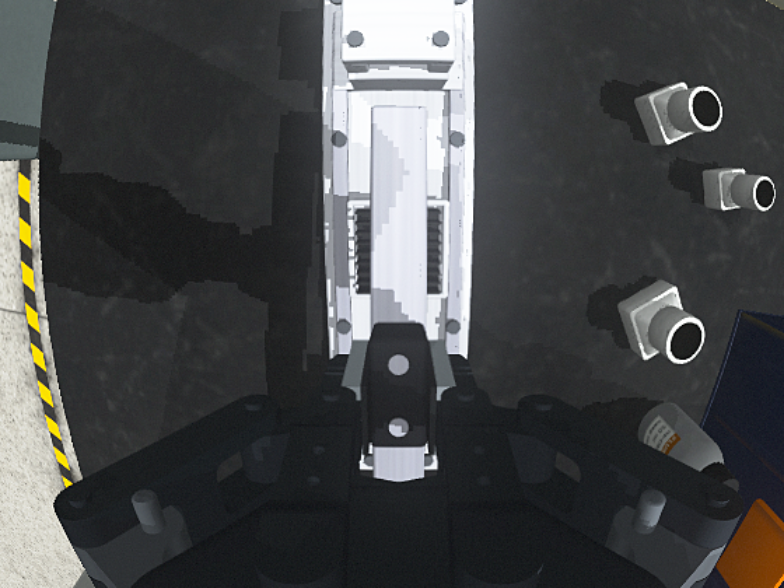

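Toe edge is now at (372..427, 107) against row 86 before, so the bar has tilted. The roof's near edge is at (342..455, 66).

```bash
python3 -c "
from h import *
import pickle
s=pickle.load(open('w4.pkl','rb'));R=np.array(s['orientation'])
c=camrig.camera_info('wrist');H=np.linalg.inv(np.array(c['hand_eye']))
def row(x,z,y=0):
    p=H@np.array([x,y,z,1]);p=p[:3];r=np.arctan2(np.hypot(p[0],p[1]),p[2]);return 1.4*np.array([c['cx']+c['fx']*r*p[0]/np.hypot(p[0],p[1]),c['cy']+c['fy']*r*p[1]/np.hypot(p[0],p[1])])
for d in range(0,15,2):
    t=np.radians(d);X,Z=.0923,.0257
    x=X*np.cos(t)-Z*np.sin(t);z=X*np.sin(t)+Z*np.cos(t)
    a,b=row(x,z-.005,-.01),row(x,z-.005,.01);print(d,np.round(x,4),np.round(z-.005,4),a.round(1),(b-a)[0].round(1))
f=lambda u,v,z:np.round(1000*R.T@(wpx(u/1.4,v/1.4,z,s)-s['tool_pos']),1)[:2]
print([f(*p,.065) for p in[(342,66),(455,66),(355,39),(440,39)]],'plate',[f(*p,.008) for p in[(323,30),(474,30),(328,300),(471,300)]])
"
```

```text
0 0.0923 0.0207 [369.4  86. ] 62.0
2 0.0913 0.0239 [370.   90.5] 60.7
4 0.0903 0.0271 [370.5  95. ] 59.5
6 0.0891 0.0302 [371.   99.8] 58.3
8 0.0878 0.0333 [371.6 104.6] 57.2
10 0.0864 0.0363 [372.  109.5] 56.2
12 0.0849 0.0393 [372.5 114.5] 55.2
14 0.0833 0.0423 [372.9 119.7] 54.2
[array([107.1, -23. ]), array([107.2,  21.9]), array([118.5, -17.9]), array([118.5,  16. ])] plate [array([141.4, -40.2]), array([141.4,  39.4]), array([ -6.3, -39.4]), array([-6.3, 39.7])]
```

```bash
python3 -c "
import cv2,numpy as np
for n,rows in(('w2',(92,98,130,160,200,230,270,300)),('w4',(112,130,160,190,220,250,280,310))):
    g=cv2.cvtColor(cv2.imread(f'pics/{n}.png'),6).astype(float)
    for r in rows:
        p=g[r-2:r+3].mean(0);d=np.abs(np.gradient(cv2.GaussianBlur(p[None],(5,1),0)[0]))
        print(n,r,355+d[355:385].argmax(),d[355:385].max().round(1),412+d[412:442].argmax(),d[412:442].max().round(1))
    q=g[:, 385:415].mean(1);d=np.gradient(q);print([(i,d[i].round(1)) for i in range(60,150) if abs(d[i])>4])
"
```

```text
w2 92 370 21.3 429 8.5
w2 98 370 22.4 426 5.1
w2 130 367 26.4 430 11.1
w2 160 367 26.2 441 15.6
w2 200 368 30.8 428 9.4
w2 230 370 31.5 428 27.6
w2 270 369 38.5 427 44.2
w2 300 359 50.1 427 48.6
[(82, np.float64(-4.4)), (83, np.float64(-15.7)), (84, np.float64(-12.5)), (86, np.float64(10.2)), (87, np.float64(7.1))]
w4 112 370 27.8 441 21.9
w4 130 370 34.7 441 15.6
w4 160 370 25.6 427 12.7
w4 190 369 32.5 441 24.8
w4 220 371 34.3 426 43.9
w4 250 371 36.4 426 47.1
w4 280 357 42.6 426 51.3
w4 310 370 29.3 440 25.8
[(60, np.float64(-51.6)), (61, np.float64(-15.9)), (63, np.float64(18.4)), (64, np.float64(29.0)), (65, np.float64(16.7)), (66, np.float64(16.4)), (67, np.float64(20.8)), (68, np.float64(12.4)), (69, np.float64(8.4)), (77, np.float64(-29.5)), (78, np.float64(-50.1)), (79, np.float64(-35.9)), (80, np.float64(-10.0)), (87, np.float64(-4.1)), (88, np.float64(6.1)), (89, np.float64(27.5)), (90, np.float64(54.5)), (91, np.float64(40.2)), (104, np.float64(-10.6)), (105, np.float64(-14.7)), (107, np.float64(13.5)), (108, np.float64(12.6))]
```

Tilt ≈ 9°. Lower until the toe end is at slot height (TCP z ≈ 0.0845), then advance.

>>> shift_gripper(steps={"increments":[[0,-0.0005,0.015,0],[0,-0.0005,0.03,0],[0,-0.0005,0.0345,0],[0,-0.0005,0.0345,0],[0.01,-0.0005,0.0345,0],[0.02,-0.0005,0.0345,0],[0.026,-0.0005,0.0345,0],[0.026,-0.0005,0.0345,0],[0.026,-0.0005,0.0345,0]]})

```text
time_s: 6.07
tool_pos: [0.6299, -0.1605, 0.0854]
orientation: [[-0.1, 0.995, 0.001], [0.995, 0.1, -0.0], [-0.0, 0.001, -1.0]]
ft_force: [-0.7, -0.1, -2.6]
grip_width: 0.0167
grip_force: 60.8
```

>>> shift_gripper(steps={"increments":[[0.002,0,0,0],[0.004,0,0,0],[0.006,0,0,0],[0.006,0,0,0]]})

```text
time_s: 6.4
tool_pos: [0.6289, -0.155, 0.0848]
orientation: [[-0.099, 0.995, -0.0], [0.995, 0.099, 0.0], [0.0, -0.0, -1.0]]
ft_force: [-0.5, 0.3, -2.3]
grip_width: 0.0172
grip_force: 60.8
```

>>> shift_gripper(steps={"increments":[[0.002,0,0,0],[0.003,0,0,0],[0.003,0,0,0]]})

```text
time_s: 6.65
tool_pos: [0.6288, -0.1525, 0.0849]
orientation: [[-0.099, 0.995, 0.0], [0.995, 0.099, -0.001], [-0.001, 0.0, -1.0]]
ft_force: [-0.5, -1.8, -2.0]
grip_width: 0.0167
grip_force: 60.9
```

>>> shift_gripper(steps={"increments":[[0.001,0,0,0],[0.002,0,0,0],[0.003,0,0,0],[0.003,0,0,0],[0.003,0,0,0]]})

```text
time_s: 7.07
tool_pos: [0.6285, -0.1494, 0.0848]
orientation: [[-0.099, 0.995, 0.0], [0.995, 0.099, -0.0], [-0.0, 0.0, -1.0]]
ft_force: [0.5, -3.4, -2.6]
grip_width: 0.0167
grip_force: 60.9
```

>>> shift_gripper(steps={"increments":[[0.001,0,0,0],[0.002,0,0,0],[0.003,0,0,0],[0.003,0,0,0],[0.003,0,0,0]]})

```text
time_s: 7.48
tool_pos: [0.6282, -0.1463, 0.0849]
orientation: [[-0.099, 0.995, 0.0], [0.995, 0.099, -0.0], [-0.0, 0.0, -1.0]]
ft_force: [0.5, -3.9, -0.3]
grip_width: 0.0169
grip_force: 60.9
```

>>> shift_gripper(steps={"increments":[[0.001,0,0,0],[0.002,0,0,0],[0.002,0,0,0],[0.002,0,0,0]]})

```text
time_s: 7.82
tool_pos: [0.628, -0.1445, 0.0849]
orientation: [[-0.099, 0.995, 0.0], [0.995, 0.099, -0.0], [-0.0, 0.0, -1.0]]
ft_force: [0.3, -5.7, -1.1]
grip_width: 0.017
grip_force: 61.0
```

>>> shift_gripper(steps={"increments":[[0.001,0,0,0],[0.001,0,0,0],[0.001,0,0,0],[0.001,0,0,0]]})

```text
time_s: 8.15
tool_pos: [0.6279, -0.1436, 0.0849]
orientation: [[-0.099, 0.995, 0.0], [0.995, 0.099, -0.0], [-0.0, 0.0, -1.0]]
ft_force: [0.8, -6.2, -0.9]
grip_width: 0.0167
grip_force: 61.0
```

>>> shift_gripper(steps={"increments":[[0.001,0,0,0],[0.001,0,0,0],[0.001,0,0,0],[0.001,0,0,0]]})

```text
time_s: 8.48
tool_pos: [0.6279, -0.1427, 0.0849]
orientation: [[-0.099, 0.995, 0.0], [0.995, 0.099, -0.001], [-0.001, 0.0, -1.0]]
ft_force: [-0.0, -6.1, -1.4]
grip_width: 0.0166
grip_force: 61.0
```

>>> shift_gripper(steps={"increments":[[0.001,0,0,0],[0.001,0,0,0],[0.001,0,0,0],[0.001,0,0,0]]})

```text
time_s: 8.82
tool_pos: [0.6278, -0.1418, 0.0849]
orientation: [[-0.099, 0.995, 0.0], [0.995, 0.099, -0.001], [-0.001, 0.0, -1.0]]
ft_force: [0.5, -6.5, -1.1]
grip_width: 0.0165
grip_force: 61.0
```

>>> shift_gripper(steps={"increments":[[0.001,0,0,0],[0.001,0,0,0],[0.001,0,0,0],[0.001,0,0,0]]})

```text
time_s: 9.15
tool_pos: [0.6278, -0.1412, 0.0851]
orientation: [[-0.099, 0.995, 0.001], [0.995, 0.099, -0.001], [-0.001, 0.001, -1.0]]
ft_force: [0.4, -9.7, -0.4]
grip_width: 0.0171
grip_force: 61.1
```

The hard stop is felt (9.7 N) at tool y ≈ -0.1412. I'll back off about 1.5 mm and lower, retreating in x as the bar flattens.

>>> shift_gripper(steps={"increments":[[-0.001,0,0,0],[-0.0018,0,0.001,0],[-0.0018,0,0.002,0],[-0.0018,0,0.002,0],[-0.0018,0,0.002,0]]})

```text
time_s: 9.57
tool_pos: [0.6281, -0.1426, 0.0832]
orientation: [[-0.099, 0.995, 0.001], [0.995, 0.099, -0.001], [-0.001, 0.001, -1.0]]
ft_force: [0.2, -6.6, 1.0]
grip_width: 0.017
grip_force: 61.4
```

>>> shift_gripper(steps={"increments":[[-0.0005,0,0.0015,0],[-0.001,0,0.003,0],[-0.0015,0,0.0045,0],[-0.0015,0,0.0045,0],[-0.0015,0,0.0045,0]]})

```text
time_s: 9.98
tool_pos: [0.6286, -0.1444, 0.0793]
orientation: [[-0.099, 0.995, 0.002], [0.995, 0.099, -0.001], [-0.001, 0.002, -1.0]]
ft_force: [-0.7, -8.0, 5.2]
grip_width: 0.0168
grip_force: 62.0
```

>>> shift_gripper(steps={"increments":[[-0.0005,0,0.0015,0],[-0.001,0,0.003,0],[-0.0015,0,0.0045,0],[-0.0015,0,0.0045,0],[-0.0015,0,0.0045,0]]})

```text
time_s: 10.4
tool_pos: [0.6289, -0.1461, 0.075]
orientation: [[-0.099, 0.995, 0.002], [0.995, 0.099, -0.001], [-0.002, 0.002, -1.0]]
ft_force: [-1.1, -8.9, 5.5]
grip_width: 0.0169
grip_force: 62.3
```

>>> shift_gripper(steps={"increments":[[-0.0005,0,0.0015,0],[-0.001,0,0.003,0],[-0.001,0,0.003,0],[-0.001,0,0.003,0]]})

```text
time_s: 10.73
tool_pos: [0.629, -0.1472, 0.0719]
orientation: [[-0.099, 0.995, 0.002], [0.995, 0.099, -0.002], [-0.002, 0.002, -1.0]]
ft_force: [-0.8, -10.0, 5.3]
grip_width: 0.0169
grip_force: 62.3
```

>>> shift_gripper(steps={"increments":[[-0.001,0,0.0005,0],[-0.0013,0,0.0015,0],[-0.0013,0,0.0025,0],[-0.0013,0,0.0025,0],[-0.0013,0,0.0025,0]]})

```text
time_s: 11.15
tool_pos: [0.629, -0.1482, 0.0693]
orientation: [[-0.099, 0.995, 0.002], [0.995, 0.099, -0.001], [-0.001, 0.002, -1.0]]
ft_force: [-1.3, -8.4, 5.2]
grip_width: 0.0166
grip_force: 62.3
```

>>> shift_gripper(steps={"increments":[[0,0,0.001,0],[0,0,0.0015,0],[0,0,0.0015,0],[0,0,0.0015,0]]})

```text
time_s: 11.48
tool_pos: [0.6292, -0.1485, 0.0681]
orientation: [[-0.099, 0.995, 0.002], [0.995, 0.099, -0.002], [-0.002, 0.002, -1.0]]
ft_force: [-0.6, -9.5, 7.2]
grip_width: 0.0169
grip_force: 62.7
```

>>> shift_gripper(steps={"increments":[[0,0,0.001,0],[0,0,0.0015,0],[0,0,0.0015,0],[0,0,0.0015,0]]})

```text
time_s: 11.82
tool_pos: [0.6292, -0.1486, 0.068]
orientation: [[-0.099, 0.995, 0.002], [0.995, 0.099, -0.002], [-0.002, 0.002, -1.0]]
ft_force: [-6.1, -8.5, 19.7]
grip_width: 0.0168
grip_force: 64.6
```

```bash
python3 -c "
from h import *
b=camrig.capture('scene')[:,:,::-1];cv2.imwrite('pics/s5.png',b)
b=camrig.capture('side')[:,:,::-1];cv2.imwrite('pics/d5.png',b)"
```

```text
(no output)
```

Solid contact at z 0.068, as expected for a flat bar. I'll ease the downward push and let it come back toward the heel wall.

>>> shift_gripper(steps={"increments":[[0,0,-0.001,0],[0,0,-0.0015,0],[-0.002,0,-0.0015,0],[-0.004,0,-0.0015,0],[-0.005,0,-0.0015,0],[-0.005,0,-0.0015,0],[-0.005,0,-0.0015,0]]})

```text
time_s: 12.5
tool_pos: [0.6293, -0.1516, 0.068]
orientation: [[-0.098, 0.995, 0.001], [0.995, 0.098, 0.001], [0.001, 0.001, -1.0]]
ft_force: [-1.7, 0.8, 8.9]
grip_width: 0.017
grip_force: 63.1
```

>>> shift_gripper(steps={"increments":[[-0.001,0,0,0],[-0.002,0,0,0],[-0.002,0,0,0],[-0.002,0,0,0]]})

```text
time_s: 12.83
tool_pos: [0.6295, -0.1533, 0.068]
orientation: [[-0.098, 0.995, 0.001], [0.995, 0.098, 0.001], [0.001, 0.001, -1.0]]
ft_force: [-1.5, 0.8, 10.0]
grip_width: 0.0169
grip_force: 63.1
```

>>> shift_gripper(steps={"increments":[[-0.001,0,-0.0005,0],[-0.002,0,-0.0005,0],[-0.002,0,-0.0005,0],[-0.002,0,-0.0005,0]]})

```text
time_s: 13.17
tool_pos: [0.6295, -0.1546, 0.0681]
orientation: [[-0.098, 0.995, 0.0], [0.995, 0.098, 0.003], [0.003, 0.001, -1.0]]
ft_force: [-1.5, 6.4, 8.1]
grip_width: 0.0167
grip_force: 62.9
```

>>> shift_gripper(steps={"increments":[[-0.001,0,0,0],[-0.0015,0,0,0],[-0.0015,0,0,0],[-0.0015,0,0,0]]})

```text
time_s: 13.5
tool_pos: [0.6295, -0.1547, 0.0681]
orientation: [[-0.098, 0.995, -0.0], [0.995, 0.098, 0.004], [0.004, 0.0, -1.0]]
ft_force: [-1.6, 13.5, 10.2]
grip_width: 0.0168
grip_force: 63.1
```

The heel wall is felt after 6.1 mm of travel, which means home under the nose. I'll relax, open and lift away.

>>> shift_gripper(steps={"increments":[[0.0018,0,-0.001,0],[0.0018,0,-0.001,0],[0.0018,0,-0.001,0]]})

```text
time_s: 13.75
tool_pos: [0.6293, -0.1545, 0.0685]
orientation: [[-0.098, 0.995, 0.0], [0.995, 0.098, 0.002], [0.002, 0.0, -1.0]]
ft_force: [1.2, 8.6, 2.9]
grip_width: 0.0167
grip_force: 62.1
```

>>> shift_gripper(steps={"increments":[[0,0,0,0],[0,0,0,0],[0,0,0,0],[0,0,0,0],[0,0,0,0]]}, finger_gap=0.045)

```text
time_s: 14.17
tool_pos: [0.629, -0.1562, 0.0682]
orientation: [[-0.099, 0.995, -0.0], [0.995, 0.099, -0.0], [-0.0, -0.0, -1.0]]
ft_force: [0.3, 0.3, -0.5]
grip_width: 0.0447
grip_force: 0.0
```

>>> shift_gripper(steps={"increments":[[0,0,-0.03,0],[0,0,-0.06,0],[0,0,-0.09,0],[0,0,-0.1,0],[0,0,-0.1,0],[0,0,-0.1,0],[0,0,-0.1,0]]})

```text
time_s: 14.75
tool_pos: [0.6281, -0.1559, 0.1667]
orientation: [[-0.099, 0.995, -0.002], [0.995, 0.099, 0.001], [0.001, -0.002, -1.0]]
ft_force: [0.3, -0.1, -0.1]
grip_width: 0.0451
grip_force: 0.0
```

```bash
python3 -c "
from h import *
import pickle
s=arm.observe();pickle.dump(s,open('w6.pkl','wb'));a=camrig.capture('wrist')[:,:,::-1]
cv2.imwrite('pics/w6.png',cv2.resize(a,(784,588)))"
```

```text
(no output)
```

View pics/w6.png

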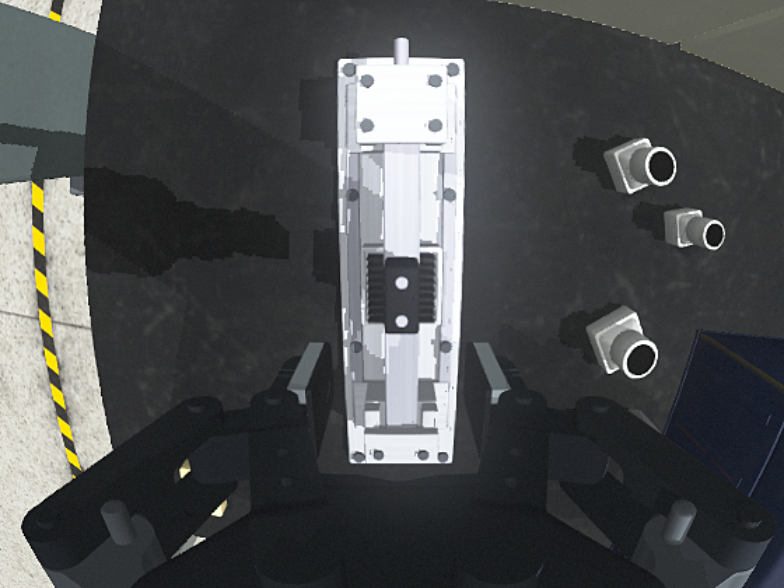

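The bar runs straight from under the roof (row 143) to under the nose (row 427), centred between the cheeks. The sink is in its cradle and the gripper is clear. A quick numeric check before handing in.

```bash
python3 -c "
from h import *
import pickle
s=pickle.load(open('w6.pkl','rb'));R=np.array(s['orientation'])
f=lambda u,v,z:np.round(1000*R.T@(wpx(u/1.4,v/1.4,z,s)-s['tool_pos']),1)[:2]
k=(f(402,282,.077)+f(402,321,.077))/2;m=f(402,143,.065);print(k,m,'mouth-centre (79):',m-k,'nose tip row',f(402,427,.059))
print('bar y',f(385,160,.048),f(419,160,.048),f(386,400,.048),f(418,400,.048))
arm.job_done()"
```

```text
[-0.8  1.3] [77.8  1.3] mouth-centre (79): [78.6  0. ] nose tip row [-85.6   1.7]
bar y [69.6 -7.7] [69.6 10.6] [-72.8  -8.1] [-72.8  11.6]
the job is handed in; nothing more can be done
```

The long bar lies flat on both posts, home under the nose and held by the spring, with the heat sink still in its cradle; the job was handed in at about 15 s (limit 43 s), though the verdict was not shown to me.

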